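# Load the module rack and run its test treadle

### The arm

A 6-joint arm with a two-finger parallel gripper is mounted at the origin on the work surface. World frame = base frame: x ahead of the robot, y to its left, z up, the work surface at z = 0. Lengths are in m, angles in rad, forces in N, time in s.
With the tool pointing down it reaches from about 0.275 to 0.825 m from the base axis. Payload 4.9 kg.
Tool frame: the origin (TCP) lies midway between the tips of the shut fingers; the grasp point (between the pads) lies 19 mm behind it (bot.grip_depth is the distance from the TCP to the grasp point, in m); z points along the fingers, y is the line along which they close (so a half turn about z gives the same grasp; the last joint's range is limited). The gripper opens to 85 mm and grips with 20 to 120 N. Pads are 22 mm wide; open, the fingers measure 114 mm over their backs; the gripper's body (76 mm by 85 mm) begins 54 mm behind the grasp point. The pads swing forward as they close: fully open they stand 13 mm farther back than shut.
Start: joints at [1.206, 0.326, -0.193, 1.052, 0, 1.437], TCP at [0.126, 0.535, 0.231] pointing down, gripper open.
Joint ranges: [-2.65, 2.65], [-0.97, 1.79], [-1.3, 1.35], [-1.93, 2.1], [-1.47, 1.37], [-3.14, 3.14]. Speed limits (rad/s): [2.57, 2.57, 3.14, 3.14, 3.14, 3.14].

### API

Orientations are given as a unit quaternion [w, x, y, z].
In Python, from cell import bot gives the robot as it stands. Calls block until the motion is done:
- bot.move_pose(position, orientation): joint-space move of the TCP to a pose.
- bot.move_linear(position, speed=0.15, rotation=None, until_force=None): straight line of the TCP; rotation=None keeps the orientation; speed is the mean speed in m/s. With until_force (N) it stops when the force on the tool has changed by that much, and returns True; else False.
- bot.goto_joints(angles): joint-space move.
- bot.set_gripper(opening, grasp_force=None): opening from 0.0 (shut) to 1.0 (fully open); grasp_force is the grip in N (None keeps the last); returns when the fingers have stopped.
- bot.wait(seconds).
- bot.solve_ik(position, orientation): joint angles nearest the present ones, or None.
- bot.camera(name): name is "scene" or "top" or "wrist"; returns the picture (384x512x3 uint8, red, green, blue); there is no depth.
- bot.calibration(name): a dict with "mtx" (3x3 intrinsics, pixels), "k1" (the pictures are not rectified: a ray, as slopes to the right and down, at radius r is drawn at 1 + k1 r^2 times it, then the intrinsics apply), "extrinsics" (4x4, takes a point from world to camera coordinates); the wrist camera has in their place "hand_eye" (4x4, takes a point from camera to tool coordinates, whose origin is the TCP and whose axes are the flange's). Camera axes: x right, y down, z forward; pixel columns grow to the right and rows downward; lengths in m; the calibration is good to about 2 mm. A picture is of the moment at which its call begins: read the wrist's pose just before it. calibration takes no time and is no camera call.
A pose or a line that the arm cannot do raises bot.PlanningError and nothing moves.
- bot.close_job(): hands the job in; it is judged then, once.
Trained networks look in the newest picture that a camera, given by its name, has taken for a name from the list of things; names that differ only in an ending like _2 or _b are one class to them, and where a whole thing is asked for, a point or a joint stands for the part that bears it (a point fixed in the world has none). Each returns a list of dicts, best first, with "confidence" (0 to 1); they miss things now and then, are a little off and sometimes report something else, mostly with a low value. They report only what shows in the picture. A call takes as long as a camera call. They do not tell look-alikes from the thing itself.
- bot.search_frame(camera, thing): "bbox" ([left, top, width, height] in pixels, round what is visible of it).
Readings, each from a call of its own:
- bot.read_clock(): time.
- bot.read_joint_positions(): joint angles.
- bot.read_joint_vel(): joint speeds.
- bot.read_joint_efforts(): joint torques, N m.
- bot.read_position(): TCP position.
- bot.read_tool_rot(): TCP orientation.
- bot.read_ft_force(): force on the tool from outside, world axes, zero at the start.
- bot.read_moment(): the same for the moment, N m.
- bot.read_gripper_width(): opening from 0.0 (shut) to 1.0 (fully open).
- bot.read_finger_force(): force on a finger pad.
Only numpy, scipy, OpenCV 4.12 (cv2) and the standard library are available. Lean on these libraries where they do the work, as an engineer would, in place of code of your own. Each camera call takes 0.05 s, during which the arm holds its last target. There are 200 camera calls.

### The job

Get the bench module rack ready: lift every blanking block out of it and set them upright side by side in the wooden tray, and press every electronics module fully home, flush with the rack's top, in a bay of its own length. When all that is done, press the green spring treadle down to its stop, hold it there for about a second to run the test, and let it come up again. Leave the mug, the solder spool and the screwdriver where they are.

Things in the scene. Friction and masses are not known exactly. Their poses are not given: they have to be found in the camera images.
- module_long_1: loose long electronics module (may be absent): a grey plastic block 90 x 44 x 30 mm (its x, y, z) with a black grip rib 50 x 20 x 30 mm standing centrally along x on its top (60 mm tall in all, 0.15 kg). Origin: centre of its underside. It starts upright on the desk mat. The two ends are alike: it may go in either way round
- module_long_2: loose long electronics module (may be absent): a grey plastic block 90 x 44 x 30 mm (its x, y, z) with a black grip rib 50 x 20 x 30 mm standing centrally along x on its top (60 mm tall in all, 0.15 kg). Origin: centre of its underside. It starts upright on the desk mat. The two ends are alike: it may go in either way round
- module_short_1: loose short electronics module (may be absent): a grey plastic block 62 x 44 x 30 mm (its x, y, z) with a black grip rib 40 x 20 x 30 mm standing centrally along x on its top (60 mm tall in all, 0.15 kg). Origin: centre of its underside. It starts upright on the desk mat. The two ends are alike: it may go in either way round
- module_short_2: loose short electronics module (may be absent): a grey plastic block 62 x 44 x 30 mm (its x, y, z) with a black grip rib 40 x 20 x 30 mm standing centrally along x on its top (60 mm tall in all, 0.15 kg). Origin: centre of its underside. It starts upright on the desk mat. The two ends are alike: it may go in either way round
- bay_long_1 (a point): centre of the floor of a long bay of the rack: a recess 93 x 47 mm (rack x, y), 30 mm deep, mouth chamfered 3 mm; axes as the rack's. Centre at (-41.5, 37.0, 12) mm in the rack frame. Sprung steel leaves in its two y walls pinch a module after about the first 14 mm: it will not drop home by its weight but must be pushed with about 4 to 9 N, and then stays
- bay_long_2 (a point): centre of the floor of a long bay of the rack: a recess 93 x 47 mm (rack x, y), 30 mm deep, mouth chamfered 3 mm; axes as the rack's. Centre at (-41.5, -37.0, 12) mm in the rack frame. Sprung steel leaves in its two y walls pinch a module after about the first 14 mm: it will not drop home by its weight but must be pushed with about 4 to 9 N, and then stays
- bay_short_1 (a point): centre of the floor of a short bay of the rack: a recess 65 x 47 mm (rack x, y), 30 mm deep, mouth chamfered 3 mm; axes as the rack's. Centre at (52.5, 37.0, 12) mm in the rack frame. Sprung steel leaves in its two y walls pinch a module after about the first 14 mm: it will not drop home by its weight but must be pushed with about 4 to 9 N, and then stays
- bay_short_2 (a point): centre of the floor of a short bay of the rack: a recess 65 x 47 mm (rack x, y), 30 mm deep, mouth chamfered 3 mm; axes as the rack's. Centre at (52.5, -37.0, 12) mm in the rack frame. Sprung steel leaves in its two y walls pinch a module after about the first 14 mm: it will not drop home by its weight but must be pushed with about 4 to 9 N, and then stays
- rack: fixed module rack: a cream plastic block 200 x 150 x 42 mm (x, y, z) with four open-topped bays, two long ones side by side in the half towards -x and two short ones in the half towards +x. Origin: centre of its underside; top face at z = 42 mm. A module is home when its underside is on the bay floor and its grey top is level with the rack's top, the rib standing out
- blank_long_1: loose blanking block (may be absent), filling the long bay of the same number at the start: a black plastic block 86 x 38 x 30 mm (x, y, z) with a round knob of 24 mm diameter, 30 mm tall, on the middle of its top; 0.08 kg. Origin: centre of its underside. The leaves do not touch it: it lifts straight out
- blank_long_2: loose blanking block (may be absent), filling the long bay of the same number at the start: a black plastic block 86 x 38 x 30 mm (x, y, z) with a round knob of 24 mm diameter, 30 mm tall, on the middle of its top; 0.08 kg. Origin: centre of its underside. The leaves do not touch it: it lifts straight out
- blank_short_1: loose blanking block (may be absent), filling the short bay of the same number at the start: a black plastic block 58 x 38 x 30 mm (x, y, z) with a round knob of 24 mm diameter, 30 mm tall, on the middle of its top; 0.08 kg. Origin: centre of its underside. The leaves do not touch it: it lifts straight out
- blank_short_2: loose blanking block (may be absent), filling the short bay of the same number at the start: a black plastic block 58 x 38 x 30 mm (x, y, z) with a round knob of 24 mm diameter, 30 mm tall, on the middle of its top; 0.08 kg. Origin: centre of its underside. The leaves do not touch it: it lifts straight out
- tray: fixed shallow wooden tray, 130 x 220 x 22 mm (x, y, z) outside, walls and floor 4 mm. Origin: centre of its underside. Empty at the start; it holds three blanking blocks side by side along its y
- treadle (a joint): angle of the green spring treadle on its base: 0 at rest (raised), grows as it is pressed down, hard stop at 0.28 rad. It springs back when let go
- treadle_pad (a point): centre of the rubber pad on top of the treadle's free end, where to press. The treadle is a green metal plate 140 x 70 mm, hinged across its far end 115 mm from the pad, sloping up towards the free end; the pad stands about 63 mm above the desk at rest and goes down about 32 mm to the stop, against 3 to 9 N. The point's axes: y along the hinge, x (as seen from above) from the free end to the hinge
- mug: bystander: blue ceramic mug, 80 mm wide, 95 mm tall. Origin: centre of its underside. Leave alone
- solder_spool: bystander: metal solder spool, 54 mm wide, 46 mm tall. Origin: centre of its underside. Leave alone
- screwdriver: bystander: red-handled screwdriver about 200 mm long, lying on the desk. Origin: below its middle. Leave alone
There are look-alikes about, which are no part of the job. Leave any pink or red look-alike of the module_short_1 alone.

How it is judged:
On the way, in this order (a step that is already met when the one before it is completed fails the run):
1. every blanking block stands in the tray and every module is flush in a bay of its length (x of blank_long_1 in the frame of tray between -0.065 and 0.065 m and y of blank_long_1 in the frame of tray between -0.11 and 0.11 m and z of each of blank_long_1, blank_long_2, blank_short_1, blank_short_2 in the frame of tray below 0.01 m and angle between each of blank_long_1, blank_long_2, blank_short_1, blank_short_2's own z axis and vertical below 0.12 rad and x of blank_long_2 in the frame of tray between -0.065 and 0.065 m and y of blank_long_2 in the frame of tray between -0.11 and 0.11 m and x of blank_short_1 in the frame of tray between -0.065 and 0.065 m and y of blank_short_1 in the frame of tray between -0.11 and 0.11 m and x of blank_short_2 in the frame of tray between -0.065 and 0.065 m and y of blank_short_2 in the frame of tray between -0.11 and 0.11 m and ((horizontal distance between module_long_1 and bay_long_1 below 0.006 m and z of module_long_1 in the frame of bay_long_1 below 0.0025 m) or (horizontal distance between module_long_1 and bay_long_2 below 0.006 m and z of module_long_1 in the frame of bay_long_2 below 0.0025 m)) and angle between each of module_long_1, module_long_2, module_short_1, module_short_2's own z axis and vertical below 0.06 rad and ((horizontal distance between module_long_2 and bay_long_1 below 0.006 m and z of module_long_2 in the frame of bay_long_1 below 0.0025 m) or (horizontal distance between module_long_2 and bay_long_2 below 0.006 m and z of module_long_2 in the frame of bay_long_2 below 0.0025 m)) and ((horizontal distance between module_short_1 and bay_short_1 below 0.006 m and z of module_short_1 in the frame of bay_short_1 below 0.0025 m) or (horizontal distance between module_short_1 and bay_short_2 below 0.006 m and z of module_short_1 in the frame of bay_short_2 below 0.0025 m)) and ((horizontal distance between module_short_2 and bay_short_1 below 0.006 m and z of module_short_2 in the frame of bay_short_1 below 0.0025 m) or (horizontal distance between module_short_2 and bay_short_2 below 0.006 m and z of module_short_2 in the frame of bay_short_2 below 0.0025 m))), for 0.2 s.
2. with all modules home, the treadle is held at its stop (((horizontal distance between module_long_1 and bay_long_1 below 0.006 m and z of module_long_1 in the frame of bay_long_1 below 0.0025 m) or (horizontal distance between module_long_1 and bay_long_2 below 0.006 m and z of module_long_1 in the frame of bay_long_2 below 0.0025 m)) and angle between each of module_long_1, module_long_2, module_short_1, module_short_2's own z axis and vertical below 0.06 rad and ((horizontal distance between module_long_2 and bay_long_1 below 0.006 m and z of module_long_2 in the frame of bay_long_1 below 0.0025 m) or (horizontal distance between module_long_2 and bay_long_2 below 0.006 m and z of module_long_2 in the frame of bay_long_2 below 0.0025 m)) and ((horizontal distance between module_short_1 and bay_short_1 below 0.006 m and z of module_short_1 in the frame of bay_short_1 below 0.0025 m) or (horizontal distance between module_short_1 and bay_short_2 below 0.006 m and z of module_short_1 in the frame of bay_short_2 below 0.0025 m)) and ((horizontal distance between module_short_2 and bay_short_1 below 0.006 m and z of module_short_2 in the frame of bay_short_1 below 0.0025 m) or (horizontal distance between module_short_2 and bay_short_2 below 0.006 m and z of module_short_2 in the frame of bay_short_2 below 0.0025 m)) and value of joint treadle above 0.25 rad), for 0.5 s.
At the end, for the whole second after the job is handed in: every module within 6 mm of the centre of a bay of its own length, its underside within 2.5 mm of the bay floor, and upright; every blanking block upright on the tray's floor; the treadle up again (below 0.04 rad); all at rest (all of step 1 and value of joint treadle below 0.04 rad and linear speed of each of module_long_1, module_long_2, module_short_1, module_short_2, blank_long_1, blank_long_2, blank_short_1, blank_short_2 below 0.02 m/s); the robot touches nothing.
It fails at once if the mug is disturbed (moved over 4 cm) (distance of mug from where it was at the start of the episode above 0.04 m).
It fails at once if the solder spool is disturbed (moved over 4 cm) (distance of solder_spool from where it was at the start of the episode above 0.04 m).
It fails at once if the screwdriver is disturbed (moved over 4 cm) (distance of screwdriver from where it was at the start of the episode above 0.04 m).
Of module_long_1, module_long_2, module_short_1, module_short_2 only 3 to 4 are there at a start; the rules pass over those that are not, and their reading is None.
Of blank_long_1, blank_long_2, blank_short_1, blank_short_2 only 2 to 3 are there at a start; the rules pass over those that are not, and their reading is None.
At some moment in a run one of module_long_1, module_long_2, module_short_1, module_short_2 may be knocked a few centimetres aside while the robot is not near it.
It also fails if it takes over 210 s, if anything falls off the work surface, if the arm or the gripper's body presses on something with over 40 N, if the wrist force passes 120 N, or if a joint passes its speed limit or range.

## Working session

There is one attempt and no reset: what is moved stays moved. The work goes in short steps, each a Python script; the robot and the scene stay as the last script left them, time stands still between calls to the robot, and variables do not carry over. Pictures are saved under pics/ and viewed, at most 14 in all, crops included, and the job is handed in when it is done.

```bash
ls; mkdir -p pics; python3 - <<'E'
from cell import bot
import cv2,numpy as np
for n in("scene","top"):
    im=bot.camera(n); cv2.imwrite(f"pics/{n}0.png",cv2.resize(im[:,:,::-1],(800,600)))
    print(n,bot.calibration(n))
    for t in["module_long_1","module_short_1","blank_long_1","blank_short_1","rack","tray","treadle","treadle_pad","mug","solder_spool","screwdriver"]:
        print(t,[(np.round(d["bbox"]).astype(int).tolist(),round(d["confidence"],2)) for d in bot.search_frame(n,t)])
print(bot.calibration("wrist"),bot.read_tool_rot(),bot.grip_depth,bot.read_clock())
E
```

```text
pics
scene {'mtx': array([[349.24421091,   0.        , 255.57583727],
       [  0.        , 349.24421091, 190.41840955],
       [  0.        ,   0.        ,   1.        ]]), 'k1': 0.012361900258278633, 'extrinsics': array([[ 0.88383427,  0.46746177, -0.01778968, -0.46787065],
       [ 0.2651752 , -0.53197256, -0.80416871, -0.10920579],
       [-0.38538175,  0.70603449, -0.59413485,  1.44871629],
       [ 0.        ,  0.        ,  0.        ,  1.        ]])}
module_long_1 [([209, 189, 27, 24], 0.89), ([195, 202, 30, 26], 0.88)]
module_short_1 [([162, 239, 27, 29], 0.88), ([192, 252, 30, 25], 0.78), ([142, 264, 24, 30], 0.55)]
blank_long_1 [([260, 159, 25, 12], 0.44)]
blank_short_1 [([288, 163, 16, 10], 0.55), ([280, 167, 19, 22], 0.48)]
rack [([245, 161, 66, 38], 0.56)]
tray [([230, 209, 70, 58], 0.92)]
treadle [([284, 136, 30, 11], 0.62), ([248, 161, 60, 41], 0.5)]
treadle_pad []
mug [([172, 276, 55, 47], 0.84), ([249, 158, 61, 42], 0.21)]
solder_spool [([323, 184, 18, 16], 0.61)]
screwdriver [([243, 145, 20, 8], 0.43)]
top {'mtx': array([[485.98845548,   0.        , 253.3003354 ],
 
[... 910 characters left out ...]
], 0.8)]
screwdriver [([104, 270, 47, 26], 0.69), ([152, 162, 72, 81], 0.51)]
{'mtx': array([[269.98802688,   0.        , 254.10400005],
       [  0.        , 269.98802688, 195.22828013],
       [  0.        ,   0.        ,   1.        ]]), 'k1': -0.054745986181604804, 'hand_eye': array([[ 5.06123381e-04, -9.49224159e-01, -3.14600127e-01,
         8.09386876e-02],
       [ 9.99999314e-01,  1.48056315e-04,  1.16206057e-03,
        -5.61171300e-04],
       [-1.05647743e-03, -3.14600500e-01,  9.49223582e-01,
        -1.43023960e-01],
       [ 0.00000000e+00,  0.00000000e+00,  0.00000000e+00,
         1.00000000e+00]])} [-1.49288813e-05  1.15140264e-01  9.93349243e-01 -1.91657549e-05] 0.0187 1.2
```

View pics/top0.png

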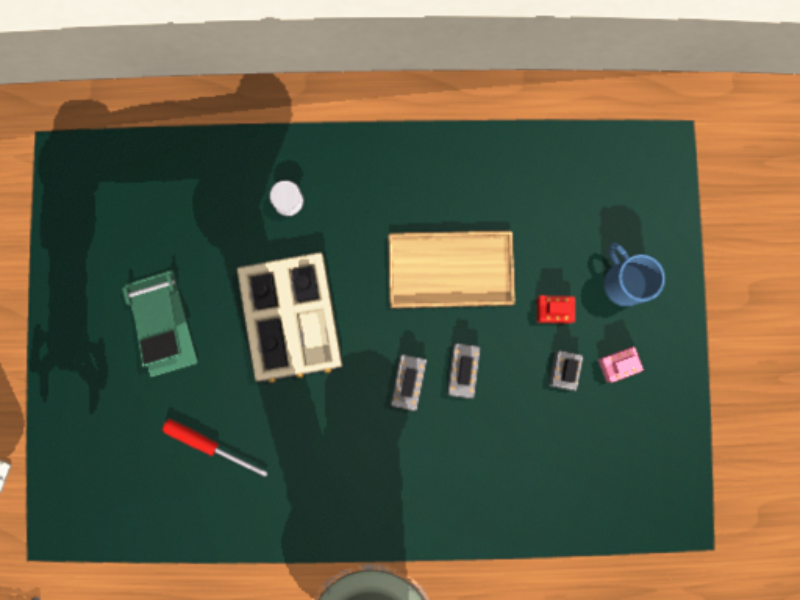

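View pics/scene0.png

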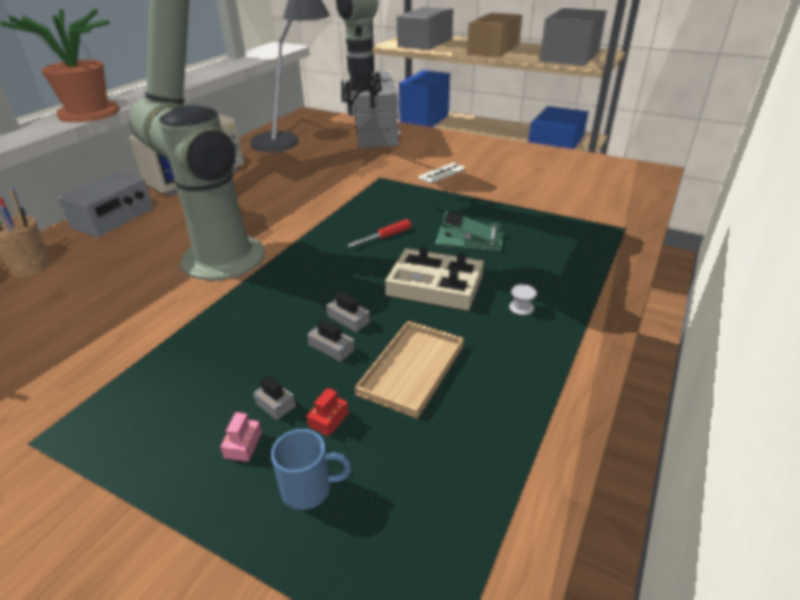

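The top view shows three blanks in the rack: one in a long bay at (269,342) and two in short bays at (263,289) and (303,283). The other long bay, at (313,335), is empty. The modules are two long at (409,382) and (464,371) and one short at (566,370). The red and pink blocks are decoys. Next I'll write helpers and take wrist views.

```bash
cat > h.py <<'E'
from cell import bot
import cv2,numpy as np
from scipy.optimize import minimize
from scipy.spatial.transform import Rotation as Rn
def q(yaw): return [0,np.cos(yaw/2),np.sin(yaw/2),0]     # tool down, tool x at yaw
def ext(cam):
    c=bot.calibration(cam)
    if cam!="wrist": return c["mtx"],c["k1"],c["extrinsics"]
    w=bot.read_tool_rot(); T=np.eye(4); T[:3,:3]=Rn.from_quat([w[1],w[2],w[3],w[0]]).as_matrix(); T[:3,3]=bot.read_position()
    return c["mtx"],c["k1"],np.linalg.inv(T@c["hand_eye"])
def project(v,P):
    P=np.atleast_2d(P); c=P@v[2][:3,:3].T+v[2][:3,3]; s=c[:,:2]/c[:,2:]
    s=s*(1+v[1]*(s**2).sum(1,keepdims=True)); return s*v[0][0,0]+v[0][:2,2]
def ground(v,px,z):
    d=(np.array(px,float)-v[0][:2,2])/v[0][0,0]; s=d.copy()
    for _ in range(6): s=d/(1+v[1]*(s@s))
    R,t=v[2][:3,:3],v[2][:3,3]; o=-R.T@t; r=R.T@np.array([*s,1]); return o+r*(z-o[2])/r[2]
def shot(cam): 
    v=ext(cam); return v,bot.camera(cam)
def box(sx,sy,z0,z1,cx=0,cy=0): return np.array([[cx+a*sx/2,cy+b*sy/2,z] for a in(-1,1) for b in(-1,1) for z in(z0,z1)])
def world(P,p): c,s=np.cos(p[2]),np.sin(p[2]); return np.c_[P[:,0]*c-P[:,1]*s+p[0],P[:,0]*s+P[:,1]*c+p[1],P[:,2]+(p[3] if len(p)>3 else 0)]
def sil(v,p,plus,minus,S=4):
    m=np.zeros((384,512),np.uint8)
    for hs,val in((plus,255),(minus,0)):
        for h in hs:
            k=cv2.convexHull(project(v,world(h,p)).astype(np.float32))
            cv2.fillConvexPoly(m,np.round(k*16).astype(np.int32),val,cv2.LINE_AA,4)
    return m/255.
def fit(views,masks,plus,minus,p0,step=(.012,.012,.15,.01)):
    """pose x,y,yaw(,z) whose silhouette best matches the masks; returns pose, IoU"""
    def cost(p):
        a=b=0
        for v,m in zip(views,masks):
            s=sil(v,p,plus,minus); a+=np.minimum(s,m).sum(); b+=np.maximum(s,m).sum()
        return 1-a/max(b,1)
    p=np.array(p0,float); best=None
    for _ in range(3):
        sx=np.vstack([p]+[p+np.eye(len(p))[i]*step[i] for i in range(len(p))])
        r=minimize(cost,p,method="Nelder-Mead",options=dict(initial_simplex=sx,xatol=2e-4,fatol=1e-4,maxiter=200)); p=r.x; step=np.array(step)*-.5
    return p,1-r.fun
def comp(m,px,r=30,fill=True):
    """largest component of mask near pixel"""
    m=cv2.morphologyEx(m.astype(np.uint8),cv2.MORPH_CLOSE,np.ones((3,3)))
    n,l,st,ce=cv2.connectedComponentsWithStats(m)
    w=l[max(0,int(px[1]-r)):int(px[1]+r),max(0,int(px[0]-r)):int(px[0]+r)]
    k=np.bincount(w[w>0],minlength=2).argmax(); m=(l==k).astype(np.uint8)
    if fill: c,_=cv2.findContours(m,cv2.RETR_EXTERNAL,cv2.CHAIN_APPROX_NONE); m=cv2.drawContours(m*0,c,-1,1,-1)
    return m.astype(float)
def save(im,name,s=1): cv2.imwrite(f"pics/{name}.png",cv2.resize(im[:,:,::-1],None,fx=s,fy=s))
E
python3 - <<'E'
from h import *
v,_=shot("top")
for n,px,z in[("rack",(290,317),.042),("tray",(451,269),.02),("L1",(409,382),.04),("L2",(464,371),.04),("S",(566,370),.04),("pad",(158,347),.06),("mug",(634,280),.09),("spool",(286,198),.046),("red",(557,309),.04),("pink",(621,364),.04)]:
    P=ground(v,np.array(px)*.64,z); print(n,P.round(3),round(np.hypot(P[0],P[1]),3))
rk=ground(v,np.array((290,317))*.64,.042)
i=0; ims=[]
for dx,dy in((-.0,0.03),(-.06,-.02),):
    bot.move_pose([rk[0]+dx,rk[1]+dy,.25],q(np.pi)); v,im=shot("wrist"); np.savez(f"rk{i}.npz",m=v[0],k=v[1],e=v[2],im=im); i+=1; ims.append(im)
    print(project(v,rk), [(d["bbox"],d["confidence"]) for d in bot.search_frame("wrist","rack")][:1])
save(np.vstack(ims),"w0",.78); print(bot.read_clock(),bot.read_joint_positions())
E
```

```text
rack [0.553 0.13  0.042] 0.568
tray [ 0.636 -0.155  0.02 ] 0.654
L1 [ 0.436 -0.076  0.04 ] 0.443
L2 [ 0.454 -0.172  0.04 ] 0.485
S [ 0.452 -0.351  0.04 ] 0.572
pad [0.503 0.357 0.06 ] 0.617
mug [ 0.603 -0.463  0.09 ] 0.76
spool [0.764 0.136 0.046] 0.776
red [ 0.559 -0.339  0.04 ] 0.654
pink [ 0.46 -0.45  0.04] 0.644
[[230.97288525 170.24663431]] [([160.3, 81.3, 138.4, 165.8], 0.88)]
[[268.34821117 211.97931434]] [([203.7, 128.8, 124.6, 149.9], 0.94)]
3.9083 [ 7.34111906e-02  2.30086579e-01 -2.74113372e-01  1.06506327e+00
  2.04637803e-04  7.26889343e-02]
```

View pics/w0.png

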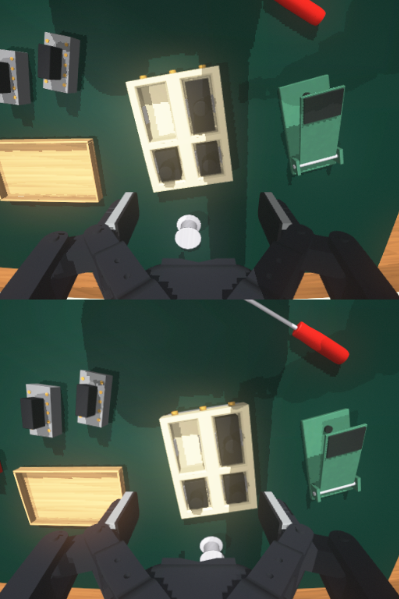

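The wrist view shows the rack in the centre with its empty long bay on the -y side, the tray and modules to the left, and the treadle to the right. Next I'll fit the poses.

```bash
cat >> h.py <<'E'
def hsv(im): return cv2.cvtColor(im,cv2.COLOR_RGB2HSV).astype(int)
def cream(im): h=hsv(im); return (h[...,2]>120)&(h[...,1]<110)
def wood(im): h=hsv(im); return (h[...,2]>95)&(h[...,0]<28)&(h[...,1]>50)
def grey(im): h=hsv(im); return (h[...,2]>75)&(h[...,1]<75)
RACK=[box(.2,.15,0,.042)]; TRAY=[box(.13,.22,0,.022)]
def mod(L,r): return [box(L,.044,0,.03)],[box(r,.02,.03,.06)]
LONG=mod(.09,.05); SHORT=mod(.062,.04)
def module(views_ims,kind,p0,z=False):
    vs=[a[0] for a in views_ims]; ms=[]
    for v,im in views_ims:
        c=project(v,[p0[0],p0[1],.03])[0]
        m=comp(grey(im),c,25,False); ms.append(m)
    best=max((fit(vs,ms,*kind,[p0[0],p0[1],y]) for y in (p0[2]-.35,p0[2]+.25)),key=lambda r:r[1])
    if z: best=fit(vs,ms,*kind,[*best[0],0.])
    return best
E
python3 - <<'E'
from h import *
V=[]
for i in(0,1): d=np.load(f"rk{i}.npz"); V.append(((d["m"],d["k"],d["e"]),d["im"]))
ms=[comp(cream(im),project(v,[.553,.13,.042])[0],40) for v,im in V]
p,s=fit([v for v,_ in V],ms,RACK,[],[.553,.13,.12]); print("rack",p,s)
p,s=fit([v for v,_ in V],ms,RACK,[],[*p,0.]); print("rack z",p,s)
for v,m in zip([v for v,_ in V],ms): print(fit([v],[m],RACK,[],p[:3]))
A=[]
for x,y in((.50,-.13),(.45,-.20)):
    bot.move_pose([x,y,.25],q(np.pi)); A.append(shot("wrist"))
tm=[comp(wood(im),project(v,[.636,-.155,.01])[0],30) for v,im in A]
p,s=fit([v for v,_ in A],tm,TRAY,[],[.636,-.155,0.]); print("tray",p,s); print(fit([v for v,_ in A],tm,TRAY,[],[*p,0.]))
for n,k,p0 in(("L1",LONG,(.436,-.076,0.)),("L2",LONG,(.454,-.172,0.)),("S",SHORT,(.452,-.351,0))):
    print(n,module(A,k,p0), module(A,k,p0,True))
ims=[]
for (v,im) in A:
    im=im.copy(); im[tm[0 if v is A[0][0] else 1]>0]//=2
    im[grey(im)]=[255,0,255]; ims.append(im)
save(np.vstack(ims),"w1",.78); np.savez("a.npz",im=A[0][1]); print(bot.read_clock())
E
```

```text
rack [0.55567914 0.13340673 0.16293079] 0.9860695348206261
rack z [5.55659813e-01 1.33396401e-01 1.62870653e-01 3.99325868e-05] 0.9860828554893497
(array([0.55532579, 0.13333297, 0.16347961]), np.float64(0.9895228528307806))
(array([0.55613736, 0.13350276, 0.16275284]), np.float64(0.9839982607546308))
tray [ 0.63839938 -0.15413532  0.01038227] 0.9312595673081207
(array([ 0.6401213 , -0.15430154,  0.0062143 , -0.0028524 ]), np.float64(0.9341499650724969))
L1 (array([ 0.43724584, -0.07341942, -0.22176799]), np.float64(0.8268805685639296)) (array([ 0.43752473, -0.07293072, -0.21808592, -0.00358898]), np.float64(0.8347756466346996))
L2 (array([ 0.45593959, -0.17172575, -0.15210028]), np.float64(0.23413242062928386)) (array([ 4.56047790e-01, -1.71794163e-01, -1.52331529e-01, -2.55924512e-04]), np.float64(0.2342516714917534))
S (array([ 0.45280162, -0.35682631, -0.22112233]), np.float64(0.253450938294709)) (array([ 0.45280162, -0.35682631, -0.22112233,  0.        ]), np.float64(0.253450938294709))
5.3917
```

View pics/w1.png

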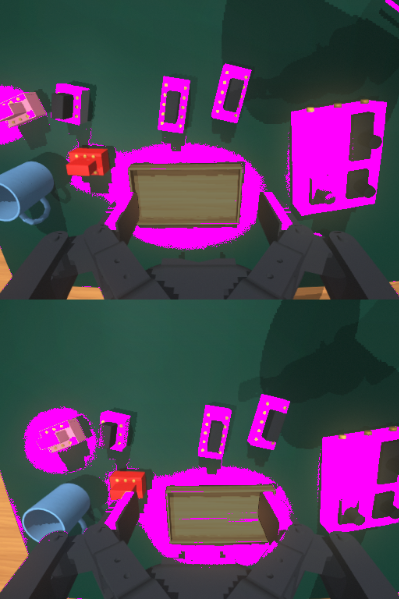

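The rack fit is solid: z residual about 0, IoU 0.99. In the last picture the mat's glare leaks into the grey mask, so I'll tighten that later. Blanks first.

```bash
cat >> h.py <<'E'
RK=np.array([.5557,.1334,.1629]); TR=np.array([.6392,-.1542,.008])
BAY=dict(l1=(-.0415,.037),l2=(-.0415,-.037),s1=(.0525,.037),s2=(.0525,-.037))
def at(fr,xy): return world(np.array([[*xy,0]]),fr)[0,:2]
def over(xy,yaw,z=.17): bot.move_pose([*xy,z],q(yaw))
def pick(xy,yaw,zb,op=.55,F=50):
    over(xy,yaw); bot.set_gripper(op,F); bot.move_linear([*xy,zb+.06],.25); hit=bot.move_linear([*xy,zb+.035],.08,until_force=12)
    bot.set_gripper(0,F); w=bot.read_gripper_width(); bot.move_linear([*xy,.17],.2); print("pick hit",hit,"width mm",round(w*85,1),"after lift",round(bot.read_gripper_width()*85,1),bot.read_finger_force())
E
python3 - <<'E'
from h import *
for b,s in(("l1",-.064),("s2",0),("s1",.064)):
    pick(at(RK,BAY[b]),RK[2]+np.pi,.012)
    t=at(TR,(0,s)); over(t,TR[2]+np.pi)
    bot.move_linear([*t,.06],.25); c=bot.move_linear([*t,.034],.04,until_force=6); print(c,bot.read_position(),bot.read_ft_force())
    bot.set_gripper(.55); bot.move_linear([*t,.17],.25)
bot.move_pose([.53,0,.25],q(np.pi)); _,im=shot("wrist"); save(im,"w2"); print(bot.read_clock())
E
```

```text
pick hit False width mm 22.3 after lift 22.0 48.97119641304016
True [ 0.63987191 -0.2183142   0.03901392] [ 1.36851598 -1.32351005  1.28008528]
pick hit False width mm 22.2 after lift 22.1 49.022292494773865
True [ 0.63940003 -0.15353798  0.03934594] [-0.31993562  1.47863322  3.72669193]
pick hit False width mm 22.3 after lift 21.8 49.030811190605164
True [ 0.63881472 -0.09024288  0.0388476 ] [ 0.44145938 -0.47007279  0.2464475 ]
27.3
```

View pics/w2.png

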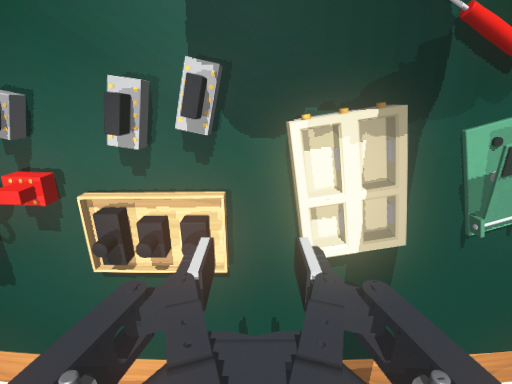

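The three blanks stand in the tray at (110,235), (152,235) and (195,230), and the rack is empty. Next are the modules, each with a close-look fit first.

```bash
cat >> h.py <<'E'
def grey(im):
    a=im.astype(int); return (a.min(2)>85)&(np.ptp(a,axis=2)<45)
def look(xy,kind):
    """two close wrist views of a module -> pose"""
    A=[]
    for dx,dy in((-.04,0.02),(-.01,-.02)):
        over((xy[0]+dx,xy[1]+dy),np.pi,.19); A.append(shot("wrist"))
    r=module(A,kind,(xy[0],xy[1],-.2)); z=module(A,kind,(xy[0],xy[1],-.2),True)
    print("module",r[0].round(4),"IoU",round(r[1],3),"z",z[0].round(4))
    ov=[]
    for v,im in A:
        s=sil(v,r[0],*kind); im=im.copy(); c,_=cv2.findContours((s>.5).astype(np.uint8),cv2.RETR_LIST,cv2.CHAIN_APPROX_NONE); cv2.drawContours(im,c,-1,(255,0,0),1); ov.append(im)
    return r,np.hstack(ov)
E
python3 - <<'E'
from h import *
r,im=look((.4372,-.0734),LONG); save(im,"w3",.78); print(bot.read_clock())
E
```

```text
module [ 0.4375 -0.0742 -0.2157] IoU 0.773 z [ 0.439  -0.0741 -0.2093 -0.0051]
28.3833
```

View pics/w3.png

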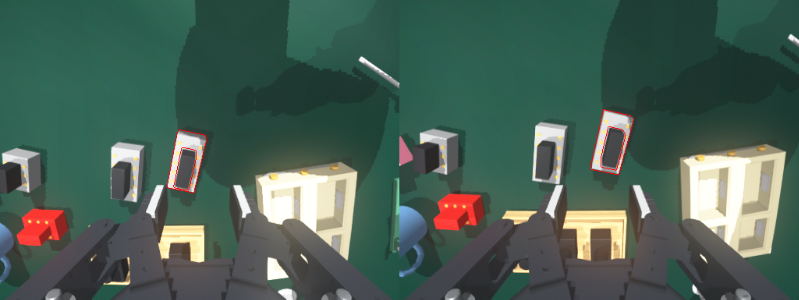

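The fit outline matches the module in both views. Inserting it.

```bash
cat >> h.py <<'E'
def insert(bay):
    t=at(RK,BAY[bay]); yaw=RK[2]+np.pi; over(t,yaw)
    bot.move_linear([*t,.084],.25)
    h=bot.move_linear([*t,.0465],.04,until_force=30); P=bot.read_position(); print("insert",h,P.round(4),"off",(P[:2]-t).round(4),np.round(bot.read_ft_force(),1))
    return P[2]
E
python3 - <<'E'
from h import *
r,_=look((.4372,-.0734),LONG); p=r[0]
pick(p[:2],p[2]+np.pi,0,F=80)
z=insert("l2")
if z<.052:
    t=bot.read_position(); bot.set_gripper(.55); bot.move_linear([t[0],t[1],.17],.25)
over((.48,.11),np.pi,.2); _,im=shot("wrist"); save(im,"w4"); print(bot.read_clock())
E
```

```text
module [ 0.4377 -0.0743 -0.2151] IoU 0.603 z [ 0.4386 -0.0743 -0.2127 -0.0032]
pick hit False width mm 18.4 after lift 18.9 78.17367196083069
insert False [0.521  0.0905 0.0478] off [0.0003 0.0003] [-3.2  1.  15.5]
35.675
```

View pics/w4.png

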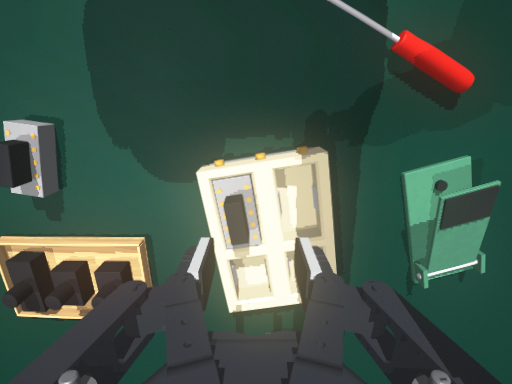

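The module is in the empty long bay at (238,215) and looks flush. I'll do the other two, then press each rib top to verify its height.

```bash
cat >> h.py <<'E'
def press(bay,F=22):
    t=at(RK,BAY[bay]); over(t,RK[2]+np.pi,.12); bot.set_gripper(0,40)
    h=bot.move_linear([*t,.066],.03,until_force=F); print("press",bay,h,"rib top z",bot.read_position()[2].round(4)); bot.move_linear([*t,.15],.25)
E
python3 - <<'E'
from h import *
press("l2"); bot.set_gripper(1)
ims=[]
for xy,k,b in(((.456,-.172),LONG,"l1"),((.4525,-.353),SHORT,"s1")):
    r,im=look(xy,k); p=r[0]; save(im,"w5"+b,.78)
    if r[1]<.5 or np.hypot(*(p[:2]-xy))>.015: print("check"); break
    pick(p[:2],p[2]+np.pi,0,F=80)
    if bot.read_gripper_width()*85<12: print("missed"); break
    z=insert(b)
    if z>.052: print("stuck"); break
    t=bot.read_position(); bot.set_gripper(.55); bot.move_linear([t[0],t[1],.17],.25); press(b); bot.set_gripper(1)
over((.48,.2),np.pi,.25); _,im=shot("wrist"); save(im,"w6"); print(bot.read_clock())
E
```

```text
press l2 True rib top z 0.0721
module [ 0.456  -0.1716 -0.1484] IoU 0.78 z [ 0.4569 -0.1714 -0.1466 -0.0032]
pick hit False width mm 18.4 after lift 18.4 78.14916014671326
insert False [0.509  0.1635 0.0479] off [0.0003 0.0003] [-4.3  0.1 15.2]
press l1 True rib top z 0.072
module [ 0.453  -0.3548 -0.2241] IoU 0.749 z [ 0.4533 -0.3547 -0.2239 -0.0009]
pick hit False width mm 18.2 after lift 18.6 78.18801283836365
insert False [0.6019 0.1787 0.0478] off [0.0004 0.0003] [-3.2  0.9  9.4]
press s1 True rib top z 0.0721
65.3833
```

View pics/w6.png

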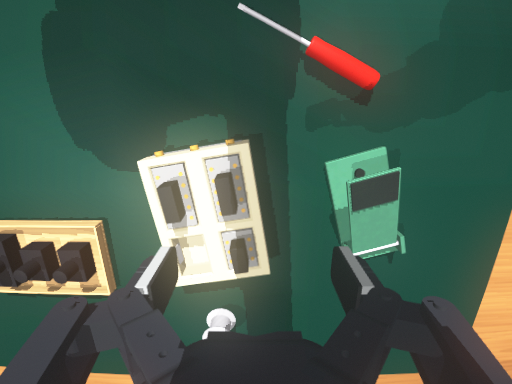

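All four expected spots check out: three modules home with rib tops at 0.072 m, and short bay 2 empty as there is no fourth module. The pad shows at (375,189). Next I'll triangulate the pad.

```bash
python3 - <<'E'
from h import *
from scipy.optimize import least_squares
V=[];C=[];ims=[]
for x,y in((.44,.30),(.42,.38),(.49,.34)):
    over((x,y),np.pi,.25); v,im=shot("wrist"); px=project(v,[.503,.357,.063])[0]
    m=comp(im.max(2)<70,px,12,False); M=cv2.moments(m); c=np.array([M["m10"],M["m01"]])/M["m00"]
    print(px.round(),c.round(1),M["m00"]); V.append(v);C.append(c); im=im.copy(); im[m>0]=[255,0,255]; ims.append(im)
s=least_squares(lambda P:np.concatenate([project(v,P)[0]-c for v,c in zip(V,C)]),[.503,.357,.063]); print(s.x,s.fun.round(1))
save(np.hstack(ims),"w7",.52)
t,_=shot("top"); print([(d["bbox"],d["confidence"]) for n in("module_short_1","module_long_1") for d in bot.search_frame("top",n)],bot.read_clock())
E
```

```text
[297. 221.] [264.8 181.1] 179041.0
[237. 234.] [263.8 189.7] 183867.0
[270. 183.] [278.  186.3] 165120.0
[  4.51246917   1.14496382 -13.79238553] [ 4.7  5.1  4.2 -3.6 -9.  -1.5]
[([342.9, 190.8, 25.4, 17.2], 0.79), ([159.8, 176.4, 19.9, 19.5], 0.76), ([382.6, 223.9, 28.0, 21.7], 0.67), ([151.2, 161.3, 63.2, 82.4], 0.31), ([189.7, 198.6, 21.2, 30.9], 0.77), ([163.2, 203.7, 21.5, 32.7], 0.64)] 67.0333
```

View pics/w7.png

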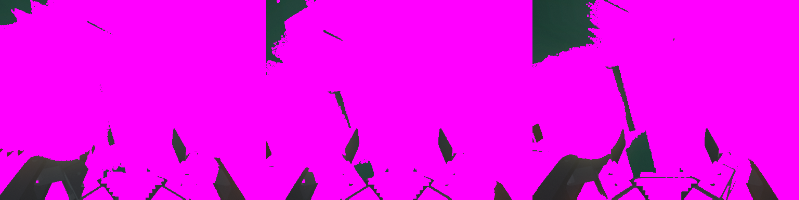

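The threshold took in the whole mat. The pad is neutral dark, so I'll use low colour spread, limited to a window.

```bash
python3 - <<'E'
from h import *
from scipy.optimize import least_squares
V=[];C=[];ims=[]
for x,y in((.44,.30),(.42,.38),(.49,.34)):
    over((x,y),np.pi,.25); v,im=shot("wrist"); px=project(v,[.503,.357,.063])[0]
    m=(np.ptp(im.astype(int),axis=2)<18)&(im.max(2)<90); w=np.zeros_like(m); w[int(px[1]-45):int(px[1]+45),int(px[0]-45):int(px[0]+45)]=1
    m=cv2.morphologyEx((m&w).astype(np.uint8),cv2.MORPH_OPEN,np.ones((3,3))); m=comp(m,px,20,False); M=cv2.moments(m); c=np.array([M["m10"],M["m01"]])/M["m00"]
    print(px.round(),c.round(1),M["m00"]); V.append(v);C.append(c); im=im.copy(); im[m>0]=[255,0,255]; ims.append(im)
s=least_squares(lambda P:np.concatenate([project(v,P)[0]-c for v,c in zip(V,C)]),[.503,.357,.063]); print(s.x,s.fun.round(1))
save(np.hstack(ims),"w8",.52)
E
```

```text
[297. 220.] [296.5 221.1] 1119.0
[236. 234.] [235.  233.9] 1098.0
[269. 183.] [268.7 182.9] 1411.0
[0.50221029 0.35623879 0.0662335 ] [ 0.  -0.2  0.1  0.2 -0.1 -0. ]
```

View pics/w8.png

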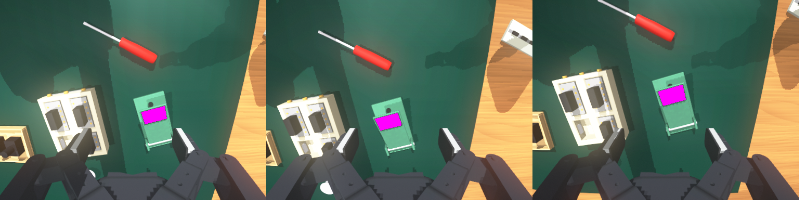

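The magenta mask covers only the pad in all three views. The triangulated pad height of 66 mm agrees with the expected 63 mm or so. Pressing the treadle.

```bash
python3 - <<'E'
from h import *
t=(.502,.356); over(t,np.pi+.15,.12); bot.set_gripper(0,40)
h=bot.move_linear([*t,.022],.04,until_force=18); print(h,bot.read_position().round(4),bot.read_ft_force())
bot.wait(1.3); print(bot.read_position().round(4),bot.read_ft_force()); bot.move_linear([*t,.2],.1)
over((.44,.2),np.pi,.25); bot.wait(.5); _,im=shot("wrist"); save(im,"w9"); print(bot.read_clock())
E
```

```text
True [0.5003 0.3556 0.0317] [-1.80186845 -1.20260973  9.9290416 ]
[0.5003 0.3556 0.0317] [-1.31290711 -1.53709156 10.33522267]
76.1417
```

View pics/w9.png

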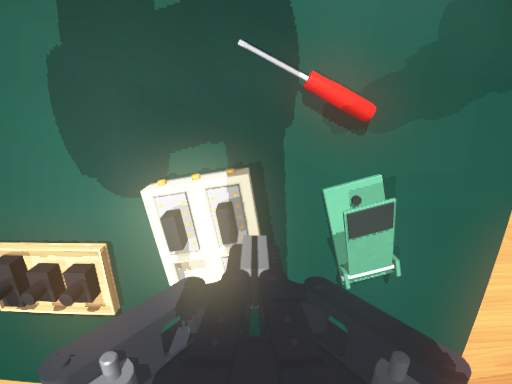

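The 18 N trip at 31.7 mm means the stop was reached, since the spring gives 9 N at most. I'll press once more, firmer, to be sure, then hand in.

```bash
python3 - <<'E'
from h import *
t=(.501,.356); over(t,np.pi+.15,.1)
h=bot.move_linear([*t,.026],.04,until_force=30); bot.wait(1.2); print(h,bot.read_position().round(4),np.round(bot.read_ft_force(),1)); bot.move_linear([*t,.2],.1)
over((.40,.25),np.pi,.28); bot.wait(1); _,im=shot("wrist"); save(im,"w10")
v,top=shot("top"); save(top,"t10",1.5)
E
```

```text
True [0.4992 0.3556 0.0317] [-2.8 -1.1 12. ]
```

View pics/t10.png

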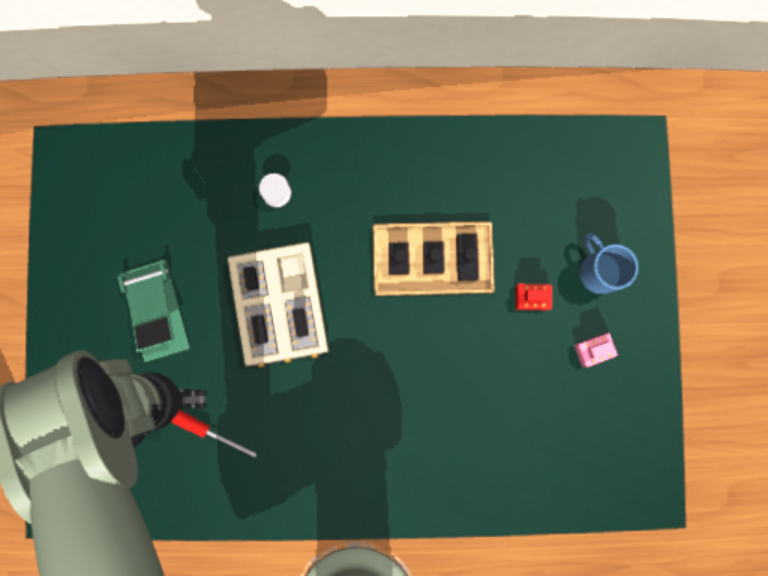

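Both presses stopped at the same depth (31.7 mm), so that is the hard stop. In the top view the blanks sit in the tray at (400–470,257), the modules are in the rack, no loose module remains, and the treadle is up.

```bash
python3 -c "
from cell import bot
print(bot.close_job(),bot.read_clock())"
```

```text
the job is handed in; nothing more can be done
the job is handed in; nothing more can be done
```

The job is handed in: three blanks are upright in the tray, the three modules present are flush in bays of their own length, and the treadle was pressed to its stop, held over a second and released (twice, the second time to be sure); the mug, spool and screwdriver were left alone.

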